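# Lock the blank in the leaf drill jig

## Robot

A 6-joint arm with a two-finger parallel gripper is mounted at the origin on the work surface. World frame = base frame: x ahead of the robot, y to its left, z up, the work surface at z = 0. Lengths are in m, angles in rad, forces in N, time in s.
With the tool pointing down it reaches from about 0.225 to 0.875 m from the base axis. Payload 3.4 kg.
Tool frame: the origin (TCP) lies between the finger pads; the fingertips stand 11 mm ahead of it and the grasp point (between the pads) lies 8 mm behind it (tips_ahead is the distance from the TCP to the fingertips, in m); z points along the fingers, x is the direction in which the jaws open and shut, and the axes are right-handed (so a half turn about z gives the same grasp; the last joint's range is limited). The gripper opens to 85 mm and grips with 20 to 120 N. Pads are 22 mm wide; open, the fingers measure 114 mm over their backs; the gripper's body (76 mm by 85 mm) begins 54 mm behind the grasp point. The pads swing forward as they close: fully open they stand 13 mm farther back than shut.
Start: joints at [-1.319, 0.276, 1.505, -0, 1.361, -0.121], TCP at [0.209, -0.536, 0.242] pointing down, gripper open.
Joint ranges: [-2.89, 2.89], [-0.75, 2.08], [0.22, 2.7], [-1.18, 4.32], [0.11, 2.71], [-2.7, 2.7]. Speed limits (rad/s): [2.57, 2.57, 3.14, 3.14, 3.14, 3.14].

## Interface

Orientations are given as a unit quaternion [w, x, y, z].
In Python, from rig import get_state, get_image, sign_off, masks_of, tips_ahead gives the robot as it stands.
- The arm moves only by the tool play_rows, never from a script. Its argument "series" is a list of rows, each an object of numbers: "fingers": the closure, from -1 (fully open) to 1 (shut); "dx", "dy", "dz": the shift along the world's x, y, z in mm; "turn": the turn about the world's z in rad. A call has 1 to 20 rows; each row shifts and turns the pose as measured when the row begins; what a row does not reach is not made up. A row lasts 1/12 s, in which the tool goes at most 41.7 mm and 7.16 degrees, less where a joint would pass 70% of its speed; a pose out of reach is approached as far as the arm can. A call with a gripper value outside its range is refused whole. The fingers move at their own pace and stop on an object; "squeeze" is the grip in N (left out, the last holds). Time passes only in rows, so rows that do not move let the fingers close. It gives the time, the measured TCP pose, the force and the opening at its end, in the units of the state.
- get_state(): the state, without advancing time (a new reading comes with each control period).
- get_image(name): name is "side" or "top"; returns a dict with "pixels" (384x512x3 uint8, red, green, blue), "vfov" (degrees; the focal length in pixels is half the picture's height over the tangent of half this angle, whatever the lens; pixels are square), "cx", "cy" (the principal point, pixels), "rvec" (rotation vector, rad) and "tvec" (3), from world to camera coordinates, as OpenCV has them. Camera axes: x right, y down, z forward; pixel columns grow to the right and rows downward; lengths in m; the calibration is good to about 2 mm. A picture is of the moment at which its call begins. There is no depth.
- sign_off(): hands the job in, once; it reports no verdict.
Trained networks look in a picture, given as the dict that the camera call returned (one of the last four; its "shot" number tells which), for a name from the list of things; names that differ only in an ending like _2 or _b are one class to them, and where a whole thing is asked for, a point or a joint stands for the part that bears it (a point fixed in the world has none). Each returns a list of dicts, best first, with "p" (0 to 1); they miss things now and then, are a little off and sometimes report something else, mostly with a low value. They report only what shows in the picture. A call takes as long as a camera call. They do not tell look-alikes from the thing itself.
- masks_of(picture, label): "region" (384x512 bool, what is visible of it) and "xy" ([column, row] in pixels, amid what is visible of it).
The state is a dict: "clock": time; "qpos": joint angles; "qd": joint speeds; "effort": joint torques, N m; "position": TCP position; "ee_rot": TCP orientation; "contact_force": force on the tool from outside, world axes, zero at the start; "moment": the same for the moment, N m; "width": finger opening in m.
Only numpy, scipy, OpenCV 4.12 (cv2) and the standard library are available. Lean on these libraries where they do the work, as an engineer would, in place of code of your own. Each camera call takes 0.05 s, during which the arm holds its last target. There are 200 camera calls.

## Task

Lock the steel blank into the drill jig: lower the jig's open leaf until it lies flat over the blank, back the wing knob off (anticlockwise from above) until you notice its screw drop into the start of the thread, then screw it clockwise fully home. Leave the tools lying around the jig where they are.

Things in the scene. Friction and masses are not known exactly. Their poses are not given: they have to be found in the camera images.
- jig: Leaf drill jig bolted to the bench: dark steel base plate 270 x 100 x 20 mm with the leaf's hinge at the +x end, the tapped pillar for the knob's screw near the -x end (towards the robot) and the blank's nest between. Origin at bench height, 5 mm to +x of the plate's centre; x along the jig towards the hinge, z up.
- leaf (a joint): Angle (rad) of the leaf: 0 = shut, lying flat (leaf top 62 mm above the bench); it starts open at 0.75 to 1.2. The hinge is stiff: it stays where it is left and takes about 5 N at the tip to move, less as it comes down.
- leaf_hinge (a point): Point on the leaf's hinge axis (horizontal, along the jig's y), in mid-thickness of the leaf, 56 mm above the bench, at x = +85, y = 0 mm of the jig. With the leaf shut, the leaf runs from here towards the jig's -x.
- leaf_tip (a point): Point on the top face of the leaf's narrow end tab, 208 mm from the hinge axis, 12 mm from the leaf's end: the place to push the leaf down. The leaf is an aluminium plate 12 mm thick and 56 mm wide, the last 50 mm a tab 34 mm wide. Frame: x along the leaf towards the hinge, z out of the top face.
- knob (a joint): Height (m) of the wing knob above home; 0 = its washer lies on the leaf. It is captive in the leaf, slides 0 to 14 mm and sinks by its own weight (250 g) unless squeezed. With the leaf shut it reads: screw standing on top of the thread 7.5 to 8.6 mm; dropped into the thread start about 3 mm; fully home 0.
- knob_grip (a point): Centre of the knob's wings, a dark steel bar 62 mm long, 12 mm thick, 34 mm high, on the knob's axis, 150 mm from the hinge axis on the leaf's centre line; 27 mm above the leaf's top face when home. Frame: x along the wings, z up the axis. Below the bar: hub 25 mm across, 10 mm high. Fingers set loosely on both sides of the bar (not on the hub) turn it and let it rise and sink.
- blank: Steel flat 80 x 50 x 10 mm lying in the jig's nest under the leaf; origin under its centre.
- nest (a point): Centre of the nest's floor, where the blank's origin belongs.
- spanner: Steel spanner 190 mm long, lying beside the jig; origin at its middle.
- hammer: Hammer 260 mm long, lying beside the jig; origin at its middle.
- caliper: Steel caliper 230 mm long with a grey slide, lying on the bench; origin at its middle.
- punch: Centre punch 115 mm long, 11 mm thick, lying beside the jig; origin at its middle.
- angle_offcut: Piece of steel angle 75 x 40 x 40 mm, beside the jig; origin under its middle.
- wire_brush: Wire brush 265 mm long with a wooden back, lying on the bench; origin near its middle.
- oil_can: Plain grey spray can of cutting oil, 52 mm across, 140 mm high, standing behind the jig; origin under its centre.
- thread (a point): Mouth of the tapped pillar under the knob, 48 mm above the bench. Right-hand thread, 6 mm a turn. Backed off, the knob rises slightly and within 1.5 rad drops nearly 6 mm (thread start). From there some 3 rad clockwise bring it home, 0.4 rad more make it tight. Turned clockwise without that drop it cross-threads and jams over 5 mm above home: then back it off and start again.
- knob_turn (a joint): Angle (rad) of the knob about its axis, growing anticlockwise as seen from above its wings (backing off); 0 = wings along the leaf.
Mind the look-alikes: they are no part of the job. Of the things like the blank, leave any that is black; of the rest the larger one is meant.

How it is judged:
By the outcome, as a careful person would: the job done as asked, in the order asked, and still so for the second after the job is handed in, with the robot touching nothing.
It also fails if it takes over 72 s, if anything falls off the work surface, if the arm or the gripper's body presses on something with over 40 N, if the wrist force passes 120 N, or if a joint passes its speed limit or range.

## Working session

There is one attempt and no reset: what is moved stays moved. The work goes in short steps, Python scripts to look and compute and a tool call to move; the robot and the scene stay as the last step left them, time stands still between calls to the robot, and variables do not carry over. Pictures are saved under pics/ and viewed, about 8 in all and at most 12, crops included, and the job is handed in when it is done.

Besides the shell and the picture viewer there is one more tool, called after "Call:" as a command line: name --argument value ..., lists and objects as JSON in quotes. play_rows: Moves the arm, as the interface text tells. Its arguments: {"type":"object","properties":{"series":{"type":"array"},"squeeze":{"type":"number"}},"required":["series"]}

```bash
mkdir -p pics; cat > h.py <<'E'
import numpy as np,cv2
from rig import *
def cam(im):
    H=im["pixels"].shape[0]; f=H/2/np.tan(np.radians(im["vfov"])/2)
    K=np.array([[f,0,im["cx"]],[0,f,im["cy"]],[0,0,1]]); return K,np.array(im["rvec"],float),np.array(im["tvec"],float)
def proj(im,P):
    K,r,t=cam(im); return cv2.projectPoints(np.array(P,float).reshape(-1,1,3),r,t,K,None)[0].reshape(-1,2)
def ray(im,uv):
    K,r,t=cam(im); R=cv2.Rodrigues(r)[0]; d=R.T@np.linalg.inv(K)@np.array([uv[0],uv[1],1.]); return -R.T@t,d
def atz(im,uv,z):
    o,d=ray(im,uv); return o+d*(z-o[2])/d[2]
def tri(a,ua,b,ub):
    o1,d1=ray(a,ua);o2,d2=ray(b,ub); d1/=np.linalg.norm(d1);d2/=np.linalg.norm(d2)
    s=np.linalg.lstsq(np.c_[d1,-d2],o2-o1,rcond=None)[0]; p,q=o1+s[0]*d1,o2+s[1]*d2
    return (p+q)/2,np.linalg.norm(p-q)
def save(im,n,box=None,k=1):
    p=im["pixels"][:,:,::-1]
    if box: p=p[box[1]:box[3],box[0]:box[2]]
    cv2.imwrite("pics/"+n,cv2.resize(p,None,fx=k,fy=k,interpolation=cv2.INTER_CUBIC))
E
python3 - <<'E'
from h import *
s=get_state();print({k:np.round(v,3) for k,v in s.items()},tips_ahead)
T=get_image("top");S=get_image("side")
save(T,"t0.png",k=1.5);save(S,"s0.png",k=1.5)
for n in["jig","leaf","knob","blank"]:
    for im,c in((T,"top"),(S,"side")):
        for m in masks_of(im,n)[:3]:
            r=m["region"];ys,xs=np.where(r);print(n,c,round(m["p"],2),np.round(m["xy"]),r.sum(),xs.min(),xs.max(),ys.min(),ys.max(),cv2.minAreaRect(np.c_[xs,ys].astype(np.float32)))
for im in(T,S):
    o,_=ray(im,(0,0));print(o)
E
```

```text
{'clock': np.float64(0.0), 'qpos': array([-1.319,  0.277,  1.506,  0.   ,  1.361, -0.121]), 'qd': array([-0.002,  0.001, -0.   , -0.002, -0.   , -0.001]), 'effort': array([ 2.0000e-03, -4.1677e+01, -2.4580e+01,  0.0000e+00,  1.1000e-02,
        0.0000e+00]), 'position': array([ 0.209, -0.535,  0.241]), 'ee_rot': array([-0.001,  0.826, -0.564, -0.001]), 'contact_force': array([-0.218, -0.932,  0.085]), 'moment': array([ 0.047,  0.026, -0.009]), 'width': np.float64(0.085)} 0.011
jig top 0.61 [304. 212.] 4149 266 354 142 259 ((310.1374206542969, 199.53201293945312), (44.03456115722656, 115.67626953125), 27.149681091308594)
jig side 0.89 [282. 264.] 6111 199 330 165 299 ((273.4679260253906, 227.85101318359375), (128.0351104736328, 120.04907989501953), 12.95758056640625)
jig side 0.55 [285. 210.] 2188 259 313 165 267 ((289.7641296386719, 214.92454528808594), (110.16316223144531, 36.675262451171875), 74.05460357666016)
jig side 0.19 [291. 194.] 595 276 300 179 211 ((288.0, 195.0), (32.0, 24.0), 90.0)
leaf top 0.87 [333. 169.] 903 318 353 149 187 ((333.0270080566406, 166.83786010742188), (3
[... 658 characters left out ...]
1.185546875), (24.875980377197266, 15.636332511901855), 23.96249008178711)
blank top 0.76 [217. 257.] 739 197 236 240 274 ((216.5, 257.0), (34.66876220703125, 21.63330841064453), 33.690067291259766)
blank side 0.86 [167. 263.] 324 155 178 253 272 ((166.75477600097656, 261.8662414550781), (16.041547775268555, 23.623374938964844), 28.610462188720703)
blank side 0.78 [197. 220.] 449 182 214 209 231 ((198.00001525878906, 220.00001525878906), (16.970561981201172, 32.526912689208984), 45.0)
blank side 0.65 [267. 258.] 695 247 288 245 268 ((267.5, 255.99998474121094), (39.50032043457031, 19.11305809020996), 12.994616508483887)
[0.44157877 0.05889931 1.01476017]
[ 0.42529148 -0.86145584  0.66659554]
```

View pics/t0.png

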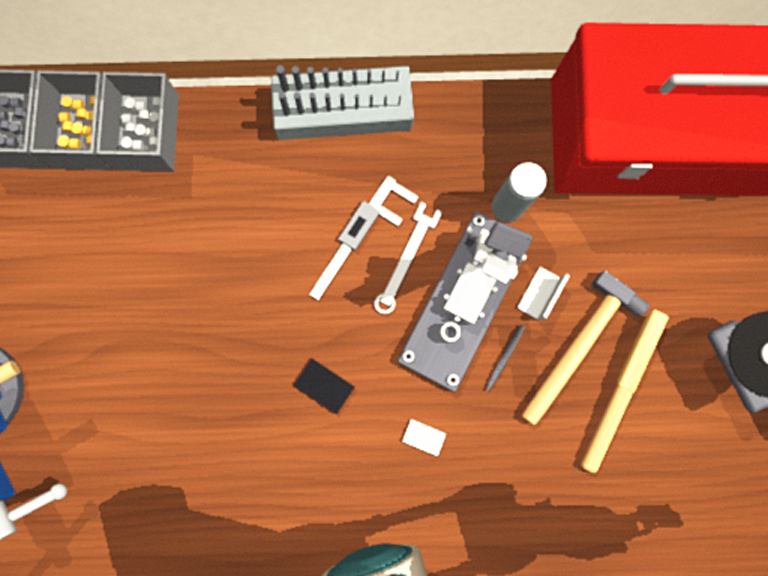

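View pics/s0.png

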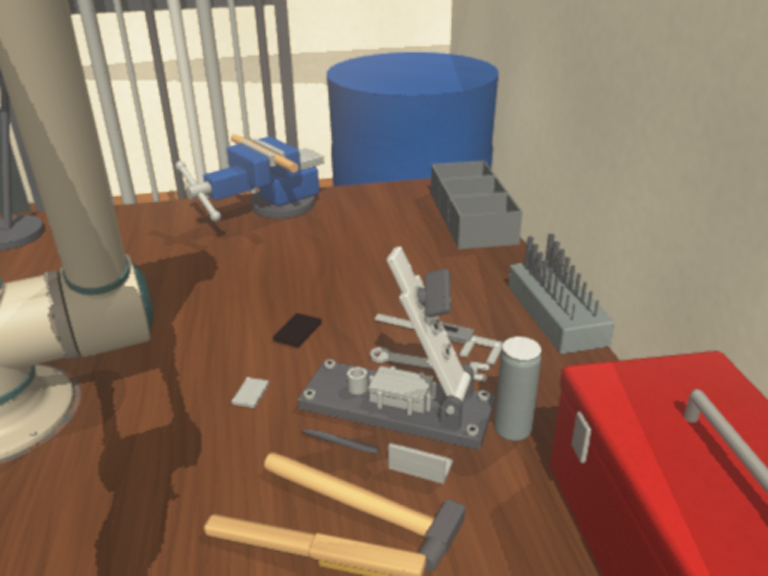

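The top view shows the jig with the pillar at about (300,221), the bolts at (272,237), (302,253) and (319,147), and the leaf open and foreshortened. The black plate (216,257) and the small plate (282,291) are look-alikes. The side view has the leaf tip at about (265,168) and the knob at (291,194). The real blank is already in the nest.

```bash
python3 - <<'E'
from h import *
from scipy.optimize import least_squares
T=get_image("top");S=get_image("side")
thr,e=tri(T,(450/1.5,331/1.5),S,(357/1.5,372/1.5));print("pillar tri",thr,e, atz(T,(300,221),.048),atz(S,(238,248),.048))
b=[atz(T,np.array(u)/1.5,.024) for u in[(479,221),(408,356),(453,380)]];print(b)
for i,j in((0,1),(1,2)):print(np.linalg.norm(b[i]-b[j]))
y0=b[0]-b[1];print("yaw long",np.arctan2(y0[1],y0[0])); y1=b[1]-b[2];print("yaw short",np.arctan2(y1[1],y1[0])-np.pi/2)
# fit plate: jig mask silhouette minus leaf; refine pose by corners in side and top
c=np.array([(130,50),(130,-50),(-140,50),(-140,-50)])/1e3
obsT={2:(398,362),3:(457,391)}; obsS={3:(300,408),2:(327,362),1:(483,443)}
def W(p,P):
    P=np.atleast_2d(P);cs,sn=np.cos(p[2]),np.sin(p[2]);return np.c_[p[0]+cs*P[:,0]-sn*P[:,1],p[1]+sn*P[:,0]+cs*P[:,1],P[:,2]]
def res(p):
    r=[]
    for im,o in((T,obsT),(S,obsS)):
        for k,u in o.items(): r.append(proj(im,W(p,[*c[k],.02]))[0]-np.array(u)/1.5)
    r.append(proj(T,W(p,[-.065,0,.048]))[0]-np.array((300,221)));r.append(proj(S,W(p,[-.065,0,.048]))[0]-np.array((238,248)))
    return np.concatenate(r)
yw=np.arctan2(y0[1],y0[0]);s=least_squares(res,[thr[0]+.065*np.cos(yw),thr[1]+.065*np.sin(yw),yw]);p=s.x;print("jig",p,np.round(s.fun,1))
def leaf(th,d,h): return W(p,[.085-d*np.cos(th)+0*h+h*np.sin(th)*1,0,.056+d*np.sin(th)+h*np.cos(th)])
for th in np.arange(.7,1.25,.1):
    print(round(th,2),[np.round(proj(im,leaf(th,d,h))[0]*1.5) for im in(T,S) for d,h in((.22,0),(.15,.035))],leaf(th,.208,.006))
E
```

```text
pillar tri [ 0.52781713 -0.07399259  0.04775732] 0.0006990707054133352 [ 0.5266965  -0.07390057  0.048     ] [ 0.52812976 -0.07427789  0.048     ]
[array([ 0.70133652, -0.13087267,  0.024     ]), array([ 0.49323368, -0.01147089,  0.024     ]), array([ 0.45504145, -0.07830353,  0.024     ])]
0.23992410610716466
0.07697562901162903
yaw long -0.5209043905822737
yaw short -0.5191704329795901
jig [ 0.58524945 -0.11095452 -0.50906572] [ 1.2 -1.2  1.  -0.1 -1.7 -5.2 -1.8 -1.2  0.1 -1.3  2.4 -0.9  0.5  1.4]
0.7 [array([464., 332.]), array([487., 282.]), array([342., 283.]), array([396., 304.])] [[ 0.5239317  -0.07673107  0.19458633]]
0.8 [array([471., 320.]), array([493., 272.]), array([352., 274.]), array([405., 300.])] [[ 0.53669004 -0.08385192  0.20939031]]
0.9 [array([479., 307.]), array([498., 262.]), array([363., 267.]), array([415., 297.])] [[ 0.55067517 -0.09165748  0.22266166]]
1.0 [array([487., 292.]), array([504., 251.]), array([376., 260.]), array([426., 294.])] [[ 0.56574735 -0.10006976  0.23426778]]
1.1 [array([496., 277.]), array([510., 240.]), array([390., 254.]), array([437., 293.])] [[ 0.581756   -0.10900471  0.24409271]]
1.2 [array([505., 261.]), array([516., 230.]), array([405., 250.]), array([449., 293.])] [[ 0.59854115 -0.11837305  0.25203828]]
```

Jig pose: yaw about -0.512, hinge at about (0.659,-0.150), thread at (0.527,-0.074), leaf at about 1.13 rad. Next I move behind and above the leaf tip with the fingers shut and the jaws across the leaf.

Call:
play_rows --series '[{"fingers": 1, "dx": 20, "dy": 21, "dz": 10, "turn": -0.0444}, {"fingers": 1, "dx": 20, "dy": 21, "dz": 10, "turn": -0.0444}, {"fingers": 1, "dx": 20, "dy": 21, "dz": 10, "turn": -0.0444}, {"fingers": 1, "dx": 20, "dy": 21, "dz": 10, "turn": -0.0444}, {"fingers": 1, "dx": 20, "dy": 21, "dz": 10, "turn": -0.0444}, {"fingers": 1, "dx": 20, "dy": 21, "dz": 10, "turn": -0.0444}, {"fingers": 1, "dx": 20, "dy": 21, "dz": 10, "turn": -0.0444}, {"fingers": 1, "dx": 20, "dy": 21, "dz": 10, "turn": -0.0444}, {"fingers": 1, "dx": 20, "dy": 21, "dz": 10, "turn": -0.0444}, {"fingers": 1, "dx": 20, "dy": 21, "dz": 0, "turn": -0.0444}, {"fingers": 1, "dx": 20, "dy": 21, "turn": -0.0444}, {"fingers": 1, "dx": 20, "dy": 21, "turn": -0.0444}, {"fingers": 1, "dx": 20, "dy": 21, "turn": -0.0444}, {"fingers": 1, "dx": 20, "dy": 21, "turn": -0.0444}, {"fingers": 1, "dx": 20, "dy": 21, "turn": -0.0444}, {"fingers": 1, "dx": 20, "dy": 21, "turn": -0.0444}, {"fingers": 1, "dx": 20, "dy": 21, "turn": -0.0444}, {"fingers": 1, "dx": 20, "dy": 21, "turn": -0.0444}, {"fingers": 1, "dx": 17, "dy": 20, "turn": -0.0444}, {"fingers": 1, "dx": 17, "dy": 20, "turn": -0.0444}]'

```text
invalid input at $.series[10]: expected keys fingers, dx, dy, dz, turn
```

Call:
play_rows --series '[{"fingers": 1, "dx": 20, "dy": 21, "dz": 10, "turn": -0.0444}, {"fingers": 1, "dx": 20, "dy": 21, "dz": 10, "turn": -0.0444}, {"fingers": 1, "dx": 20, "dy": 21, "dz": 10, "turn": -0.0444}, {"fingers": 1, "dx": 20, "dy": 21, "dz": 10, "turn": -0.0444}, {"fingers": 1, "dx": 20, "dy": 21, "dz": 10, "turn": -0.0444}, {"fingers": 1, "dx": 20, "dy": 21, "dz": 10, "turn": -0.0444}, {"fingers": 1, "dx": 20, "dy": 21, "dz": 10, "turn": -0.0444}, {"fingers": 1, "dx": 20, "dy": 21, "dz": 10, "turn": -0.0444}, {"fingers": 1, "dx": 20, "dy": 21, "dz": 10, "turn": -0.0444}, {"fingers": 1, "dx": 20, "dy": 21, "dz": 0, "turn": -0.0444}, {"fingers": 1, "dx": 20, "dy": 21, "dz": 0, "turn": -0.0444}, {"fingers": 1, "dx": 20, "dy": 21, "dz": 0, "turn": -0.0444}, {"fingers": 1, "dx": 20, "dy": 21, "dz": 0, "turn": -0.0444}, {"fingers": 1, "dx": 20, "dy": 21, "dz": 0, "turn": -0.0444}, {"fingers": 1, "dx": 20, "dy": 21, "dz": 0, "turn": -0.0444}, {"fingers": 1, "dx": 20, "dy": 21, "dz": 0, "turn": -0.0444}, {"fingers": 1, "dx": 20, "dy": 21, "dz": 0, "turn": -0.0444}, {"fingers": 1, "dx": 20, "dy": 21, "dz": 0, "turn": -0.0444}, {"fingers": 1, "dx": 17, "dy": 20, "dz": 0, "turn": -0.0444}, {"fingers": 1, "dx": 17, "dy": 20, "dz": 0, "turn": -0.0444}]'

```text
clock: 2.27
position: [0.6153, -0.0996, 0.3384]
ee_rot: [0.001, -0.48, 0.877, -0.004]
contact_force: [-0.1, 0.3, 0.1]
width: 0.0002
```

```bash
cat >> h.py <<'E'
ex=np.array([np.cos(-.512),np.sin(-.512)]);ey=np.array([-ex[1],ex[0]]);hin=np.array([.659,-.150])
def st():
    s=get_state();p=s["position"];q=s["ee_rot"];d=p[:2]-hin
    print("clk",round(s["clock"],2),"jig x,y rel hinge",np.round([d@ex,d@ey],4),"tcp",np.round(p,4),"jaw yaw",round(np.arctan2(2*(q[1]*q[2]+q[0]*q[3]),1-2*(q[2]**2+q[3]**2)),3),"q6",round(s["qpos"][5],2),"F",np.round(s["contact_force"],1),"M",np.round(s["moment"],2),"w",round(s["width"],4))
    return s
E
python3 - <<'E'
from h import *
st();S=get_image("side");save(S,"s1.png",(180,80,380,310),2.5)
E
```

```text
clk 2.27 jig x,y rel hinge [-0.0628  0.0225] tcp [ 0.6153 -0.0996  0.3384] jaw yaw -2.141 q6 1.87 F [-0.1  0.3  0.1] M [0.01 0.02 0.03] w 0.0002
```

View pics/s1.png

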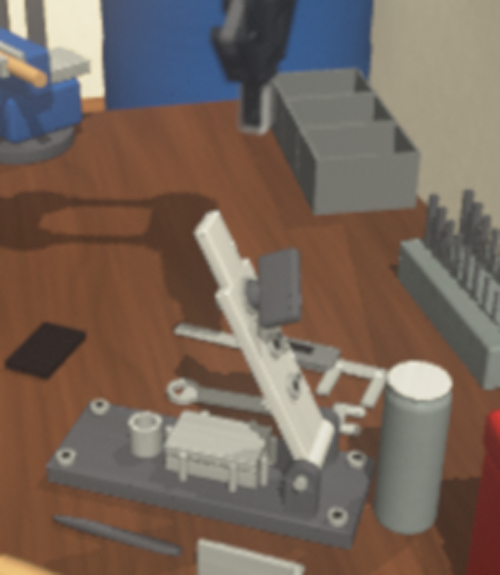

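The crop shows the leaf clear with the knob on the side away from the robot, and the fingers above the tip. I centre on the leaf, then descend behind the tab.

Call:
play_rows --series '[{"fingers": 1, "dx": -5, "dy": -10, "dz": 0, "turn": 0.03}, {"fingers": 1, "dx": -5, "dy": -9, "dz": 0, "turn": 0.028}, {"fingers": 1, "dx": 0, "dy": 0, "dz": 0, "turn": 0}, {"fingers": 1, "dx": 0, "dy": 0, "dz": -17, "turn": 0}, {"fingers": 1, "dx": 0, "dy": 0, "dz": -17, "turn": 0}, {"fingers": 1, "dx": 0, "dy": 0, "dz": -17, "turn": 0}, {"fingers": 1, "dx": 0, "dy": 0, "dz": -17, "turn": 0}, {"fingers": 1, "dx": 0, "dy": 0, "dz": 0, "turn": 0}, {"fingers": 1, "dx": 0, "dy": 0, "dz": 0, "turn": 0}]'

```text
clock: 3.07
position: [0.6112, -0.1105, 0.268]
ee_rot: [0.006, -0.508, 0.861, -0.003]
contact_force: [1.1, -0.9, 0.1]
width: -0.0002
```

```bash
python3 - <<'E'
from h import *
st();S=get_image("side");save(S,"s2.png",(180,80,380,310),2.5)
E
```

```text
clk 3.07 jig x,y rel hinge [-0.061  0.011] tcp [ 0.6112 -0.1105  0.268 ] jaw yaw -2.076 q6 1.78 F [ 1.1 -0.9  0.1] M [0.   0.02 0.06] w -0.0002
```

View pics/s2.png

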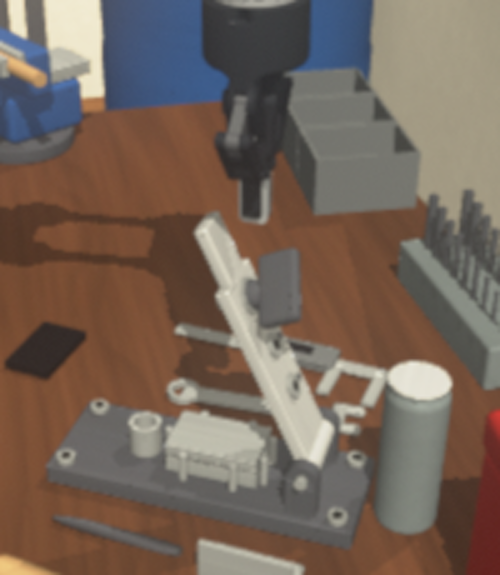

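Still 11 mm off-centre in y. I correct that, then push the leaf along its arc.

Call:
play_rows --series '[{"fingers": 1, "dx": -3, "dy": -6, "dz": 0, "turn": 0}, {"fingers": 1, "dx": -3, "dy": -6, "dz": 0, "turn": 0}, {"fingers": 1, "dx": 0, "dy": 0, "dz": 0, "turn": 0}, {"fingers": 1, "dx": -8, "dy": 4.7, "dz": -4.5, "turn": 0}, {"fingers": 1, "dx": -8, "dy": 4.7, "dz": -4.5, "turn": 0}, {"fingers": 1, "dx": -8, "dy": 4.4, "dz": -5.5, "turn": 0}, {"fingers": 1, "dx": -8, "dy": 4.4, "dz": -5.5, "turn": 0}, {"fingers": 1, "dx": -8, "dy": 4.4, "dz": -5.5, "turn": 0}, {"fingers": 1, "dx": -8, "dy": 4.4, "dz": -5.5, "turn": 0}, {"fingers": 1, "dx": 0, "dy": 0, "dz": 0, "turn": 0}]'

```text
clock: 3.95
position: [0.563, -0.1007, 0.248]
ee_rot: [0.017, -0.506, 0.862, -0.015]
contact_force: [0.0, 0.0, -0.5]
width: -0.0001
```

```bash
python3 -c "
from h import *
st()"
```

```text
clk 3.95 jig x,y rel hinge [-0.1079 -0.004 ] tcp [ 0.563  -0.1007  0.248 ] jaw yaw -2.079 q6 1.78 F [ 0.   0.  -0.5] M [ 0.    0.04 -0.01] w -0.0001
```

Call:
play_rows --series '[{"fingers": 1, "dx": 3.5, "dy": 0, "dz": -8, "turn": 0}, {"fingers": 1, "dx": 0, "dy": 0, "dz": -4, "turn": 0}, {"fingers": 1, "dx": 0, "dy": 0, "dz": 0, "turn": 0}]'

```text
clock: 4.2
position: [0.5678, -0.1011, 0.2373]
ee_rot: [0.019, -0.506, 0.862, -0.017]
contact_force: [0.5, -0.1, 0.5]
width: 0.0001
```

```bash
python3 - <<'E'
from h import *
st();S=get_image("side");save(S,"s3.png",(180,80,380,310),2.5)
E
```

```text
clk 4.2 jig x,y rel hinge [-0.1035 -0.002 ] tcp [ 0.5678 -0.1011  0.2373] jaw yaw -2.079 q6 1.78 F [ 0.5 -0.1  0.5] M [ 0.03 -0.01 -0.01] w 0.0001
```

View pics/s3.png

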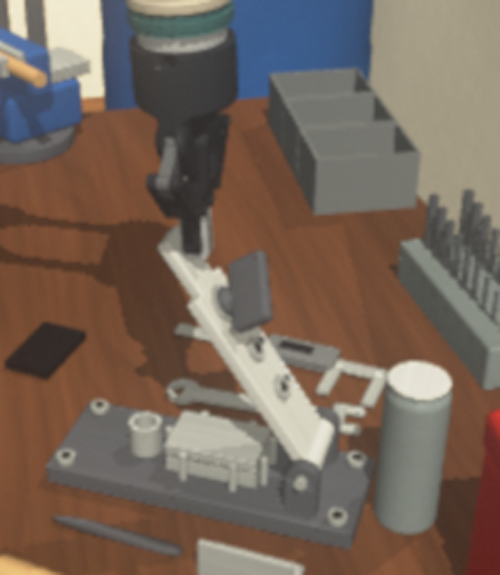

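Contact is good: the fingertip is on the tab at about (190,240) in the crop. I continue along the arc.

Call:
play_rows --series '[{"fingers": 1, "dx": -7, "dy": 3.9, "dz": -7, "turn": 0}, {"fingers": 1, "dx": -7, "dy": 3.9, "dz": -7, "turn": 0}, {"fingers": 1, "dx": -7, "dy": 3.9, "dz": -7, "turn": 0}, {"fingers": 1, "dx": -7, "dy": 3.9, "dz": -7, "turn": 0}, {"fingers": 1, "dx": -7, "dy": 3.9, "dz": -7, "turn": 0}, {"fingers": 1, "dx": -5, "dy": 2.7, "dz": -8, "turn": 0}, {"fingers": 1, "dx": -5, "dy": 2.7, "dz": -8, "turn": 0}, {"fingers": 1, "dx": -5, "dy": 2.7, "dz": -8, "turn": 0}, {"fingers": 1, "dx": -5, "dy": 2.7, "dz": -8, "turn": 0}, {"fingers": 1, "dx": 0, "dy": 0, "dz": 0, "turn": 0}]'

```text
clock: 5.08
position: [0.5153, -0.0717, 0.1693]
ee_rot: [0.022, -0.506, 0.862, -0.022]
contact_force: [-1.3, 0.0, 0.4]
width: 0.0002
```

```bash
python3 -c "
from h import *
st()"
```

```text
clk 5.08 jig x,y rel hinge [-0.1636 -0.0021] tcp [ 0.5153 -0.0717  0.1693] jaw yaw -2.08 q6 1.81 F [-1.3  0.   0.4] M [-0.04  0.03 -0.01] w 0.0002
```

Call:
play_rows --series '[{"fingers": 1, "dx": -4.3, "dy": 2.4, "dz": -8, "turn": 0}, {"fingers": 1, "dx": -4.3, "dy": 2.4, "dz": -8, "turn": 0}, {"fingers": 1, "dx": -4.3, "dy": 2.4, "dz": -8, "turn": 0}, {"fingers": 1, "dx": -4.3, "dy": 2.4, "dz": -8, "turn": 0}, {"fingers": 1, "dx": -4.3, "dy": 2.4, "dz": -8, "turn": 0}, {"fingers": 1, "dx": -2.5, "dy": 1.4, "dz": -8, "turn": 0}, {"fingers": 1, "dx": -2.5, "dy": 1.4, "dz": -8, "turn": 0}, {"fingers": 1, "dx": -2.5, "dy": 1.4, "dz": -8, "turn": 0}, {"fingers": 1, "dx": -2.5, "dy": 1.4, "dz": -8, "turn": 0}, {"fingers": 1, "dx": -1, "dy": 0.5, "dz": -7, "turn": 0}, {"fingers": 1, "dx": -1, "dy": 0.5, "dz": -6, "turn": 0}, {"fingers": 1, "dx": 0, "dy": 0, "dz": -5, "turn": 0}, {"fingers": 1, "dx": 0, "dy": 0, "dz": -5, "turn": 0}]'

```text
clock: 6.17
position: [0.4833, -0.0535, 0.0724]
ee_rot: [0.025, -0.506, 0.862, -0.026]
contact_force: [-25.1, 6.5, 101.3]
width: -0.0
```

```bash
python3 -c "
from h import *
st()"
```

```text
clk 6.17 jig x,y rel hinge [-0.2005 -0.0019] tcp [ 0.4833 -0.0535  0.0724] jaw yaw -2.079 q6 1.83 F [-25.1   6.5 101.3] M [0.83 3.71 0.02] w -0.0
```

The leaf is down hard, with the fingertip at 61 mm and 101 N. I back off straight up at once, then look.

Call:
play_rows --series '[{"fingers": 1, "dx": 0, "dy": 0, "dz": 8, "turn": 0}, {"fingers": 1, "dx": 0, "dy": 0, "dz": 15, "turn": 0}, {"fingers": 1, "dx": 0, "dy": 0, "dz": 20, "turn": 0}, {"fingers": 1, "dx": 0, "dy": 0, "dz": 25, "turn": 0}, {"fingers": -1, "dx": -10, "dy": 10, "dz": 30, "turn": 0}, {"fingers": -1, "dx": -30, "dy": 0, "dz": 30, "turn": 0}, {"fingers": -1, "dx": -30, "dy": 0, "dz": 10, "turn": 0}, {"fingers": -1, "dx": -30, "dy": 0, "dz": 0, "turn": 0}]'

```text
clock: 6.83
position: [0.3829, -0.0427, 0.2155]
ee_rot: [0.024, -0.506, 0.862, -0.024]
contact_force: [-0.5, -0.4, 0.1]
width: 0.0483
```

```bash
python3 - <<'E'
from h import *
st();T=get_image("top");S=get_image("side")
a=T["pixels"][120:280,230:390,::-1];b=S["pixels"][150:310,190:350,::-1]
cv2.imwrite("pics/c4.png",cv2.resize(np.hstack([a,b]),None,fx=2.5,fy=2.5,interpolation=cv2.INTER_CUBIC))
for im in(T,S):
    for m in masks_of(im,"knob")[:2]:
        ys,xs=np.where(m["region"]);print(round(m["p"],2),m["xy"],len(xs),cv2.minAreaRect(np.c_[xs,ys].astype(np.float32)))
g=np.array([*(hin-.15*ex),.097]);print(g,proj(T,g),proj(S,g))
E
```

```text
clk 6.83 jig x,y rel hinge [-0.2933 -0.0417] tcp [ 0.3829 -0.0427  0.2155] jaw yaw -2.078 q6 1.78 F [-0.5 -0.4  0.1] M [-0.02 -0.01 -0.  ] w 0.0483
0.83 [302.5, 217.9] 236 ((303.5, 220.0), (12.0, 29.0), 90.0)
0.84 [237.0, 229.4] 247 ((237.9247283935547, 230.65565490722656), (12.986590385437012, 27.017559051513672), 2.602562189102173)
0.67 [227.6, 291.9] 243 ((228.42453002929688, 294.2641296386719), (46.56523132324219, 6.043864727020264), 15.945394515991211)
[ 0.52823504 -0.07651174  0.097     ] [[304.24959734 218.13836202]] [[237.48989662 230.27642373]]
```

View pics/c4.png

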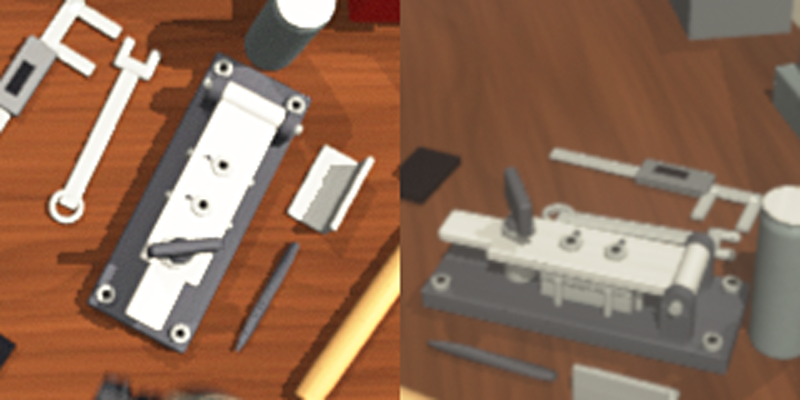

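The leaf lies flat. In the top crop the wings run from (147,249) to (221,241), mostly across the leaf. I fit their yaw and centre.

```bash
python3 - <<'E'
from h import *
from scipy.optimize import least_squares
T=get_image("top");S=get_image("side")
ms=[masks_of(im,"knob")[0]["region"] for im in(T,S)]
ints=[m.astype(np.float32) for m in ms]
def sil(im,p):
    c,s=np.cos(p[2]),np.sin(p[2]);k=8;out=np.zeros((384*k,512*k),np.uint8)
    def draw(P):
        P=np.array(P);W=np.c_[p[0]+c*P[:,0]-s*P[:,1],p[1]+s*P[:,0]+c*P[:,1],p[3]+P[:,2]]
        cv2.fillConvexPoly(out,cv2.convexHull(np.round(proj(im,W)*k+k/2).astype(np.int32)),1)
    draw([(x,y,z) for x in(-.031,.031) for y in(-.006,.006) for z in(-.017,.017)])
    a=np.linspace(0,6.28,24);draw([(.0125*np.cos(t),.0125*np.sin(t),z) for t in a for z in(-.017,-.027)])
    return cv2.resize(out.astype(np.float32),(512,384),interpolation=cv2.INTER_AREA)
def cost(p): return sum(np.abs(sil(im,p)-m).sum() for im,m in zip((T,S),ints))
from scipy.optimize import minimize
best=None
for y0 in(-1.3,-1.46,-1.6,-1.75):
    x0=np.array([.528,-.0755,y0,.097])
    r=minimize(cost,x0,method="Nelder-Mead",options=dict(initial_simplex=np.vstack([x0]+[x0+d for d in np.diag([.004,.004,.15,.004])]),maxiter=150))
    print(np.round(r.x,4),r.fun,[int(m.sum()) for m in ms])
E
```

```text
[ 0.5272 -0.0753 -1.4936  0.094 ] 102.03125 [242, 293]
[ 0.5273 -0.0753 -1.4891  0.0942] 101.84375 [242, 293]
[ 0.5273 -0.0756 -1.4982  0.0947] 102.125 [242, 293]
[ 0.5271 -0.0759 -1.4942  0.0946] 101.75 [242, 293]
```

Call:
play_rows --series '[{"fingers": -1, "dx": 0, "dy": 0, "dz": 0, "turn": 0.115}, {"fingers": -1, "dx": 0, "dy": 0, "dz": 0, "turn": 0.115}, {"fingers": -1, "dx": 0, "dy": 0, "dz": 0, "turn": 0.115}, {"fingers": -1, "dx": 0, "dy": 0, "dz": 0, "turn": 0.115}, {"fingers": -1, "dx": 0, "dy": 0, "dz": 0, "turn": 0.115}, {"fingers": -1, "dx": 0, "dy": 0, "dz": 0, "turn": 0.115}, {"fingers": -1, "dx": 0, "dy": 0, "dz": 0, "turn": 0.115}, {"fingers": -1, "dx": 0, "dy": 0, "dz": 0, "turn": 0.115}, {"fingers": -1, "dx": 10, "dy": -2, "dz": 0, "turn": 0.115}, {"fingers": -1, "dx": 12, "dy": -3, "dz": 0, "turn": 0.115}, {"fingers": -1, "dx": 12, "dy": -3, "dz": 0, "turn": 0.115}, {"fingers": -1, "dx": 12, "dy": -3, "dz": 0, "turn": 0.115}, {"fingers": -1, "dx": 12, "dy": -3, "dz": 0, "turn": 0.115}, {"fingers": -1, "dx": 12, "dy": -3, "dz": 0, "turn": 0.115}, {"fingers": -1, "dx": 12, "dy": -3, "dz": 0, "turn": 0.115}, {"fingers": -1, "dx": 12, "dy": -3, "dz": 0, "turn": 0.115}, {"fingers": -1, "dx": 12, "dy": -3, "dz": 0, "turn": 0.115}, {"fingers": -1, "dx": 12, "dy": -3, "dz": 0, "turn": 0.115}, {"fingers": -1, "dx": 12, "dy": -2, "dz": 0, "turn": 0.1}, {"fingers": -1, "dx": 0, "dy": 0, "dz": 0, "turn": 0}]'

```text
clock: 8.9
position: [0.5323, -0.0758, 0.1974]
ee_rot: [-0.023, 0.994, 0.102, -0.021]
contact_force: [-0.1, -0.8, 0.6]
width: 0.0852
```

```bash
python3 -c "
from h import *
st()"
```

```text
clk 8.9 jig x,y rel hinge [-0.1468  0.0026] tcp [ 0.5323 -0.0758  0.1974] jaw yaw 0.206 q6 -0.5 F [-0.1 -0.8  0.6] M [ 0.01 -0.04  0.04] w 0.0852
```

Knob centre is (0.527,-0.0755), wing yaw -1.494, so jaw yaw should be +0.077. I correct and come down part way.

Call:
play_rows --series '[{"fingers": -1, "dx": -3, "dy": 0, "dz": -5, "turn": -0.07}, {"fingers": -1, "dx": -3, "dy": 0, "dz": -14, "turn": -0.07}, {"fingers": -1, "dx": 0, "dy": 0, "dz": -14, "turn": 0}, {"fingers": -1, "dx": 0, "dy": 0, "dz": -14, "turn": 0}, {"fingers": -1, "dx": 0, "dy": 0, "dz": -8, "turn": 0}, {"fingers": -1, "dx": 0, "dy": 0, "dz": 0, "turn": 0}]'

```text
clock: 9.4
position: [0.5265, -0.0751, 0.1361]
ee_rot: [-0.026, 0.999, 0.022, -0.023]
contact_force: [-0.3, 0.5, 0.8]
width: 0.0855
```

```bash
python3 -c "
from h import *
from scipy.spatial.transform import Rotation as R
s=st();q=s['ee_rot'];print(R.from_quat([*q[1:],q[0]]).as_matrix()[:,2])"
```

```text
clk 9.4 jig x,y rel hinge [-0.1522  0.0004] tcp [ 0.5265 -0.0751  0.1361] jaw yaw 0.046 q6 -0.36 F [-0.3  0.5  0.8] M [-0.02 -0.04 -0.05] w 0.0855
[-0.04647091  0.05117474 -0.99760794]
```

Call:
play_rows --series '[{"fingers": -1, "dx": 0, "dy": 0, "dz": -10, "turn": 0.02}, {"fingers": -1, "dx": 0, "dy": 0, "dz": -12, "turn": 0.02}, {"fingers": -1, "dx": 0, "dy": 0, "dz": -10, "turn": 0}, {"fingers": -1, "dx": 0, "dy": 0, "dz": -6, "turn": 0}, {"fingers": 0.2, "dx": 0, "dy": 0, "dz": 0, "turn": 0}, {"fingers": 0.5, "dx": 0, "dy": 0, "dz": 0, "turn": 0}, {"fingers": 0.6, "dx": 0, "dy": 0, "dz": 0, "turn": 0}, {"fingers": 0.6, "dx": 0, "dy": 0, "dz": 0, "turn": 0}]' --squeeze 20

```text
clock: 10.07
position: [0.5276, -0.0752, 0.0962]
ee_rot: [-0.025, 0.999, 0.042, -0.023]
contact_force: [0.5, 0.1, -0.1]
width: 0.0387
```

```bash
python3 - <<'E'
from h import *
st();T=get_image("top");S=get_image("side")
a=T["pixels"][140:270,230:370,::-1];b=S["pixels"][150:280,180:320,::-1]
cv2.imwrite("pics/c5.png",cv2.resize(np.hstack([a,b]),None,fx=2.8,fy=2.8,interpolation=cv2.INTER_CUBIC))
E
```

```text
clk 10.07 jig x,y rel hinge [-0.1512  0.0008] tcp [ 0.5276 -0.0752  0.0962] jaw yaw 0.086 q6 -0.4 F [ 0.5  0.1 -0.1] M [-0.06 -0.   -0.01] w 0.0387
```

View pics/c5.png

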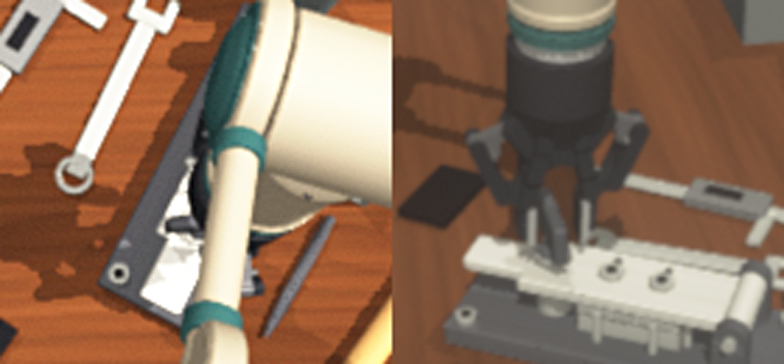

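The pads straddle the bar, centred, with the tips above the hub. I finish closing to a loose fit.

Call:
play_rows --series '[{"fingers": 0.62, "dx": 0, "dy": 0, "dz": 0, "turn": 0}, {"fingers": 0.62, "dx": 0, "dy": 0, "dz": 0, "turn": 0}, {"fingers": 0.62, "dx": 0, "dy": 0, "dz": 0, "turn": 0}, {"fingers": 0.62, "dx": 0, "dy": 0, "dz": 0, "turn": 0}]'

```text
clock: 10.5
position: [0.5273, -0.0754, 0.0972]
ee_rot: [-0.025, 0.999, 0.042, -0.022]
contact_force: [-0.2, 0.1, -1.1]
width: 0.0164
```

```bash
python3 -c "
from h import *
st()"
```

```text
clk 10.5 jig x,y rel hinge [-0.1514  0.0005] tcp [ 0.5273 -0.0754  0.0972] jaw yaw 0.086 q6 -0.4 F [-0.2  0.1 -1.1] M [-0.05  0.06 -0.  ] w 0.0164
```

Call:
play_rows --series '[{"fingers": 0.62, "dx": 0, "dy": 0, "dz": 0, "turn": 0.08}, {"fingers": 0.62, "dx": 0, "dy": 0, "dz": 0, "turn": 0.08}, {"fingers": 0.62, "dx": 0, "dy": 0, "dz": 0, "turn": 0.08}, {"fingers": 0.62, "dx": 0, "dy": 0, "dz": 0, "turn": 0.08}, {"fingers": 0.62, "dx": 0, "dy": 0, "dz": 0, "turn": 0.08}, {"fingers": 0.62, "dx": 0, "dy": 0, "dz": 0, "turn": 0.08}, {"fingers": 0.62, "dx": 0, "dy": 0, "dz": 0, "turn": 0}]'

```text
clock: 11.08
position: [0.5262, -0.0746, 0.0976]
ee_rot: [-0.02, 0.957, 0.289, -0.029]
contact_force: [0.6, -0.3, -0.4]
width: 0.0158
```

```bash
cat >> h.py <<'E'
def knob(n):
    st();S=get_image("side")
    cv2.imwrite("pics/%s.png"%n,S["pixels"][195:275,200:280,::-1])
    for m in masks_of(S,"knob")[:2]:
        ys,xs=np.where(m["region"]);print("knob",round(m["p"],2),m["xy"],len(xs),xs.min(),xs.max(),ys.min(),ys.max(),"low",round(np.percentile(ys,97),1),"mean",ys.mean().round(2))
E
python3 -c "
from h import *
knob('k1')"
```

```text
clk 11.08 jig x,y rel hinge [-0.1527  0.0007] tcp [ 0.5262 -0.0746  0.0976] jaw yaw 0.588 q6 -0.86 F [ 0.6 -0.3 -0.4] M [ 0.   -0.01 -0.02] w 0.0158
knob 0.76 [241.0, 237.2] 228 231 248 225 244 low 244.0 mean 235.96
knob 0.64 [283.0, 241.4] 456 248 325 232 253 low 252.0 mean 241.59
```

```bash
python3 - <<'E'
from h import *
S=get_image("side");c=[.5273,-.0755]
for h in(0,.003,.008,.009):
    print(h,[np.round(proj(S,[*c,z+h])[0],1) for z in(.062,.072,.106)])
a=cv2.imread("pics/k1.png");b=cv2.imread("pics/s0.png")
p=cv2.resize(a,None,fx=5,fy=5,interpolation=cv2.INTER_CUBIC)
q=cv2.imread("pics/c5.png")[:,392:][:, :]
x0,y0=int((200-180)*2.8),int((195-150)*2.8);q=cv2.resize(q[y0:y0+224,x0:x0+224],(400,400))
cv2.imwrite("pics/k1v.png",np.hstack([q,p]))
E
```

```text
0 [array([237.5, 243.2]), array([237.4, 239.5]), array([236.8, 226.6])]
0.003 [array([237.5, 242.1]), array([237.3, 238.4]), array([236.8, 225.4])]
0.008 [array([237.4, 240.3]), array([237.2, 236.5]), array([236.7, 223.5])]
0.009 [array([237.4, 239.9]), array([237.2, 236.1]), array([236.7, 223.1])]
```

View pics/k1v.png

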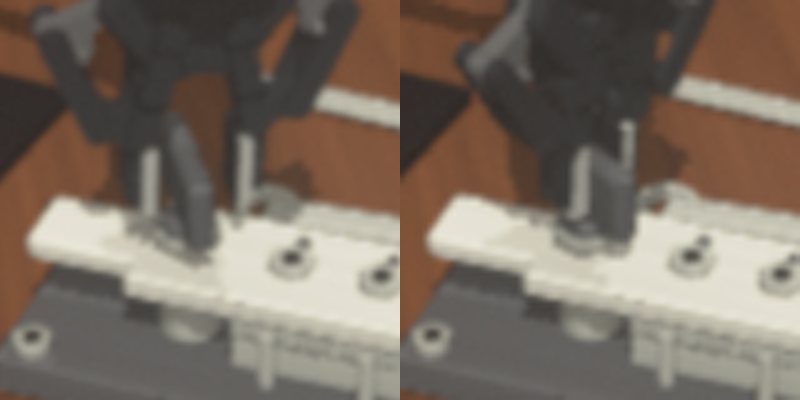

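At 0.38 px/mm the drop is about 2 px, so I track the hub's edge against the bright leaf numerically, frame by frame.

```bash
cat >> h.py <<'E'
def prof(g,n):
    print(n); 
    for u in(33,35,37,39): print(200+u,g[36:56,u].astype(int))
def step(n):
    st();S=get_image("side");g=S["pixels"][195:275,200:280].mean(2);np.save("pics/%s.npy"%n,g);prof(g,n)
E
python3 - <<'E'
from h import *
q=cv2.imread("pics/c5.png")[:,392:];q=cv2.resize(q,(140,130),interpolation=cv2.INTER_AREA)[45:125,20:100].mean(2);prof(q,"before")
a=cv2.imread("pics/k1.png").mean(2);prof(a,"k1")
E
```

```text
before
233 [ 62  63  66  72  77  79  89  96  96  99 113 132 141 140 161 191 198 198
 200 209]
235 [ 66  65  66  67  68  68  76  87  96  99 100 121 145 143 136 160 190 197
 198 201]
237 [ 86  83  81  77  76  75  75  76  76  77  78  86  98 111 119 130 159 189
 197 199]
239 [102 108 102  93  91  90  90  90  90  90  89  89  89  97 113 124 145 177
 195 199]
k1
233 [ 63  65  65  66  68  84 104 102  79  87 116 142 141 135 159 193 197 197
 199 209]
235 [132 132 135 141 142 142 141 122  91  91  94 122 148 144 134 159 194 197
 198 201]
237 [122 122 121 121 120 119 110  85  95 112 105 119 146 146 135 159 193 198
 198 199]
239 [ 77  77  77  77  75  75  75  75  80  86  92 122 154 149 159 193 203 211
 209 199]
```

Call:
play_rows --series '[{"fingers": 0.62, "dx": 0, "dy": 0, "dz": 0, "turn": 0.08}, {"fingers": 0.62, "dx": 0, "dy": 0, "dz": 0, "turn": 0.08}, {"fingers": 0.62, "dx": 0, "dy": 0, "dz": 0, "turn": 0.08}, {"fingers": 0.62, "dx": 0, "dy": 0, "dz": 0, "turn": 0}]'

```text
clock: 11.57
position: [0.5265, -0.0748, 0.0977]
ee_rot: [-0.016, 0.915, 0.401, -0.03]
contact_force: [-0.2, 0.4, 0.4]
width: 0.0161
```

```bash
python3 -c "
from h import *
step('p2')"
```

```text
clk 11.57 jig x,y rel hinge [-0.1523  0.0007] tcp [ 0.5265 -0.0748  0.0977] jaw yaw 0.827 q6 -1.08 F [-0.2  0.4  0.4] M [-0.   -0.03  0.02] w 0.0161
p2
233 [ 57  57  58  59  59  71  90  86  74  86 114 138 140 135 159 193 197 197
 199 208]
235 [ 67  65  66  69  68  76 102 114  86  80  92 119 146 141 134 159 193 196
 198 201]
237 [146 138 144 151 152 150 149 135  97  88 100 117 143 146 134 159 194 196
 196 198]
239 [114 112 111 111 111 108  96  86  84  95 100 121 148 147 158 192 198 196
 197 197]
```

The hub edge hasn't moved since before turning, so no drop yet. I continue backing off.

Call:
play_rows --series '[{"fingers": 0.62, "dx": 0, "dy": 0, "dz": 0, "turn": 0.08}, {"fingers": 0.62, "dx": 0, "dy": 0, "dz": 0, "turn": 0.08}, {"fingers": 0.62, "dx": 0, "dy": 0, "dz": 0, "turn": 0.08}, {"fingers": 0.62, "dx": 0, "dy": 0, "dz": 0, "turn": 0}]'

```text
clock: 11.95
position: [0.5269, -0.0747, 0.0977]
ee_rot: [-0.013, 0.862, 0.506, -0.031]
contact_force: [0.5, 0.1, 1.2]
width: 0.0163
```

```bash
python3 -c "
from h import *
step('p3')"
```

```text
clk 11.95 jig x,y rel hinge [-0.1521  0.001 ] tcp [ 0.5269 -0.0747  0.0977] jaw yaw 1.062 q6 -1.3 F [0.5 0.1 1.2] M [ 0.   -0.06  0.06] w 0.0163
p3
233 [ 62  61  60  62  64  80  97  85  73  82 107 133 144 135 157 193 197 197
 200 209]
235 [ 57  60  62  63  59  65  88 100  84  94  99 115 141 143 136 160 194 197
 197 201]
237 [ 64  69  71  71  69  74  95 110  98  93 104 113 136 148 140 160 193 196
 197 199]
239 [148 153 160 160 158 156 154 137 103  97 102 119 145 151 163 192 198 197
 196 197]
```

Call:
play_rows --series '[{"fingers": 0.62, "dx": 0, "dy": 0, "dz": 0, "turn": 0.08}, {"fingers": 0.62, "dx": 0, "dy": 0, "dz": 0, "turn": 0.08}, {"fingers": 0.62, "dx": 0, "dy": 0, "dz": 0, "turn": 0}]'

```text
clock: 12.25
position: [0.5277, -0.0747, 0.0978]
ee_rot: [-0.01, 0.821, 0.57, -0.031]
contact_force: [-0.7, 0.6, 0.4]
width: 0.0165
```

```bash
python3 -c "
from h import *
step('p4')"
```

```text
clk 12.25 jig x,y rel hinge [-0.1513  0.0013] tcp [ 0.5277 -0.0747  0.0978] jaw yaw 1.214 q6 -1.44 F [-0.7  0.6  0.4] M [ 0.01  0.03 -0.02] w 0.0165
p4
233 [ 82  88  92  84  85 102 115  97  73  79  90 101 126 147 146 162 192 197
 199 209]
235 [ 60  62  61  62  62  71  93  97  77  86 102 101 100 121 146 153 173 194
 197 200]
237 [ 61  63  63  60  60  65  92 106  80  79  96 109 102 116 142 149 162 193
 196 198]
239 [ 70  75  83  92  94 101 123 130  93  90 108 108 103 127 154 148 161 193
 196 197]
```

The hub edge moved down about 1.7 px, which looks like the drop. I hold still for a moment and recheck.

Call:
play_rows --series '[{"fingers": 0.62, "dx": 0, "dy": 0, "dz": 0, "turn": 0}, {"fingers": 0.62, "dx": 0, "dy": 0, "dz": 0, "turn": 0.02}, {"fingers": 0.62, "dx": 0, "dy": 0, "dz": 0, "turn": 0}]'

```text
clock: 12.55
position: [0.5277, -0.0748, 0.0979]
ee_rot: [-0.01, 0.818, 0.574, -0.031]
contact_force: [0.4, 0.3, 0.2]
width: 0.0164
```

```bash
python3 -c "
from h import *
step('p5')"
```

```text
clk 12.55 jig x,y rel hinge [-0.1513  0.0012] tcp [ 0.5277 -0.0748  0.0979] jaw yaw 1.225 q6 -1.45 F [0.4 0.3 0.2] M [ 0.13 -0.09 -0.02] w 0.0164
p5
233 [ 82  89  97  99  98  99 102  88  73  75  84 100 126 146 146 163 192 197
 199 208]
235 [ 60  63  62  63  62  71  93  98  76  85 101 101  99 120 146 153 173 194
 197 200]
237 [ 60  63  62  60  62  66  92 106  79  79  95 108 101 116 141 149 162 193
 196 198]
239 [ 71  77  81  80  80  92 114 115  91  90 108 107 102 126 154 149 162 194
 197 197]
```

Stable and about 5 mm lower: it has dropped into the thread start. Now clockwise.

Call:
play_rows --series '[{"fingers": 0.62, "dx": 0, "dy": 0, "dz": 0, "turn": -0.1}, {"fingers": 0.62, "dx": 0, "dy": 0, "dz": 0, "turn": -0.1}, {"fingers": 0.62, "dx": 0, "dy": 0, "dz": 0, "turn": -0.1}, {"fingers": 0.62, "dx": 0, "dy": 0, "dz": 0, "turn": -0.1}, {"fingers": 0.62, "dx": 0, "dy": 0, "dz": 0, "turn": -0.1}, {"fingers": 0.62, "dx": 0, "dy": 0, "dz": 0, "turn": -0.1}, {"fingers": 0.62, "dx": 0, "dy": 0, "dz": 0, "turn": -0.1}, {"fingers": 0.62, "dx": 0, "dy": 0, "dz": 0, "turn": -0.1}, {"fingers": 0.62, "dx": 0, "dy": 0, "dz": 0, "turn": -0.1}, {"fingers": 0.62, "dx": 0, "dy": 0, "dz": 0, "turn": -0.1}, {"fingers": 0.62, "dx": 0, "dy": 0, "dz": 0, "turn": -0.1}, {"fingers": 0.62, "dx": 0, "dy": 0, "dz": 0, "turn": -0.1}, {"fingers": 0.62, "dx": 0, "dy": 0, "dz": 0, "turn": 0}]'

```text
clock: 13.68
position: [0.5256, -0.0758, 0.0971]
ee_rot: [-0.027, 0.999, -0.024, -0.022]
contact_force: [0.8, -0.2, -0.2]
width: 0.0163
```

```bash
python3 -c "
from h import *
step('p6')"
```

```text
clk 13.68 jig x,y rel hinge [-0.1526 -0.0007] tcp [ 0.5256 -0.0758  0.0971] jaw yaw -0.047 q6 -0.28 F [ 0.8 -0.2 -0.2] M [ 0.02 -0.08  0.02] w 0.0163
p6
233 [114 114 114 114 114 116 115 101  87  90  94  96 109 133 149 165 191 198
 200 209]
235 [ 70  69  67  66  67  67  70  70  75  88  99 103  99 113 141 160 178 195
 198 201]
237 [ 90  88  84  79  76  74  73  73  71  71  71  73  74  79 105 128 143 176
 194 200]
239 [ 95  96  99 105 107  94  90  90  89  89  90  90  90  89  89  96 110 129
 171 214]
```

It is sinking further. I continue.

Call:
play_rows --series '[{"fingers": 0.62, "dx": 1, "dy": 0, "dz": 0, "turn": -0.1}, {"fingers": 0.62, "dx": 0, "dy": 0, "dz": 0, "turn": -0.1}, {"fingers": 0.62, "dx": 0, "dy": 0, "dz": 0, "turn": -0.1}, {"fingers": 0.62, "dx": 0, "dy": 0, "dz": 0, "turn": -0.1}, {"fingers": 0.62, "dx": 0, "dy": 0, "dz": 0, "turn": -0.1}, {"fingers": 0.62, "dx": 0, "dy": 0, "dz": 0, "turn": -0.1}, {"fingers": 0.62, "dx": 0, "dy": 0, "dz": 0, "turn": -0.1}, {"fingers": 0.62, "dx": 0, "dy": 0, "dz": 0, "turn": -0.1}, {"fingers": 0.62, "dx": 0, "dy": 0, "dz": 0, "turn": -0.1}, {"fingers": 0.62, "dx": 0, "dy": 0, "dz": 0, "turn": -0.1}, {"fingers": 0.62, "dx": 0, "dy": 0, "dz": 0, "turn": -0.1}, {"fingers": 0.62, "dx": 0, "dy": 0, "dz": 0, "turn": -0.1}, {"fingers": 0.62, "dx": 0, "dy": 0, "dz": 0, "turn": 0}]'

```text
clock: 14.82
position: [0.5231, -0.0746, 0.096]
ee_rot: [-0.036, 0.804, -0.593, -0.007]
contact_force: [0.0, 0.3, 0.6]
width: 0.0161
```

```bash
python3 -c "
from h import *
step('p7')"
```

```text
clk 14.82 jig x,y rel hinge [-0.1554 -0.0009] tcp [ 0.5231 -0.0746  0.096 ] jaw yaw -1.269 q6 0.9 F [0.  0.3 0.6] M [-0.02  0.01  0.05] w 0.0161
p7
233 [118 116 111 108 104 102 101  97  90  87  84  78  84 121 151 169 193 199
 201 210]
235 [127 131 131 133 138 143 149 153 141 104  77  88 102 102 130 162 179 196
 201 208]
237 [ 56  57  56  59  62  66  69  79  90  84  78  98 115 107 137 168 178 201
 213 219]
239 [ 54  56  57  56  57  61  67  81  85  76  87 104 111 115 148 174 186 212
 218 219]
```

Call:
play_rows --series '[{"fingers": 0.62, "dx": 2, "dy": -0.5, "dz": 0, "turn": -0.08}, {"fingers": 0.62, "dx": 2, "dy": -0.5, "dz": 0, "turn": -0.08}, {"fingers": 0.62, "dx": 1, "dy": 0, "dz": 0, "turn": -0.08}, {"fingers": 0.62, "dx": 0, "dy": 0, "dz": 0, "turn": -0.08}, {"fingers": 0.62, "dx": 0, "dy": 0, "dz": 0, "turn": -0.08}, {"fingers": 0.62, "dx": 0, "dy": 0, "dz": 0, "turn": -0.08}, {"fingers": 0.62, "dx": 0, "dy": 0, "dz": 0, "turn": -0.08}]'

```text
clock: 15.45
position: [0.5252, -0.074, 0.0954]
ee_rot: [0.035, -0.612, 0.79, 0.002]
contact_force: [-0.8, 0.3, 0.0]
width: 0.0159
```

```bash
python3 -c "
from h import *
step('p8')"
```

```text
clk 15.45 jig x,y rel hinge [-0.1539  0.0007] tcp [ 0.5252 -0.074   0.0954] jaw yaw -1.821 q6 1.47 F [-0.8  0.3  0. ] M [ 0.09  0.05 -0.  ] w 0.0159
p8
233 [ 59  60  62  65  70  77  84  93  97  78  71  81 101 131 153 164 183 198
 202 211]
235 [ 54  55  55  57  60  63  65  79  94  81  88 106 105 103 130 161 174 194
 201 207]
237 [ 56  56  56  58  61  62  63  79  93  79  89 109 116 107 122 152 174 193
 204 214]
239 [114 114 113 110 104  97  95 105 112  79  77  91 105 105 132 163 178 198
 207 216]
```

Call:
play_rows --series '[{"fingers": 0.62, "dx": 1.5, "dy": -1.5, "dz": 0, "turn": -0.08}, {"fingers": 0.62, "dx": 1.5, "dy": -1, "dz": 0, "turn": -0.08}, {"fingers": 0.62, "dx": 0, "dy": 0, "dz": 0, "turn": -0.08}, {"fingers": 0.62, "dx": 0, "dy": 0, "dz": 0, "turn": -0.08}, {"fingers": 0.62, "dx": 0, "dy": 0, "dz": 0, "turn": -0.08}]'

```text
clock: 15.92
position: [0.528, -0.0764, 0.0953]
ee_rot: [0.034, -0.446, 0.895, -0.005]
contact_force: [-0.3, 0.0, 0.4]
width: 0.016
```

```bash
python3 -c "
from h import *
step('p9')"
```

```text
clk 15.92 jig x,y rel hinge [-1.503e-01 -1.000e-04] tcp [ 0.528  -0.0764  0.0953] jaw yaw -2.216 q6 1.89 F [-0.3  0.   0.4] M [ 0.06  0.07 -0.01] w 0.016
p9
233 [ 53  54  55  55  55  57  62  75  90  78  76  84 101 131 154 164 183 198
 202 211]
235 [ 57  58  59  61  60  60  60  70  83  79  76  88 102 106 134 161 174 194
 200 203]
237 [107 100  93  87  82  77  73  80 101 106  81  86  99 104 126 158 174 192
 198 201]
239 [144 145 145 147 147 147 148 150 146 118  80  84  96 104 132 162 177 197
 198 200]
```

Call:
play_rows --series '[{"fingers": 0.62, "dx": 0, "dy": 0, "dz": 0, "turn": -0.08}, {"fingers": 0.62, "dx": 0, "dy": 0, "dz": 0, "turn": -0.08}, {"fingers": 0.62, "dx": 0, "dy": 0, "dz": 0, "turn": -0.08}]'

```text
clock: 16.22
position: [0.5283, -0.0768, 0.0955]
ee_rot: [0.032, -0.338, 0.941, -0.009]
contact_force: [0.4, 0.0, -0.2]
width: 0.0163
```

```bash
python3 -c "
from h import *
step('q1')"
```

```text
clk 16.22 jig x,y rel hinge [-0.1498 -0.0002] tcp [ 0.5283 -0.0768  0.0955] jaw yaw -2.451 q6 2.14 F [ 0.4  0.  -0.2] M [ 0.01 -0.    0.03] w 0.0163
q1
233 [ 59  58  58  59  58  58  60  74  85  78  78  87  98 122 149 164 183 197
 202 210]
235 [ 86  83  78  72  68  66  66  74  87  85  76  89 103 101 129 160 174 194
 199 203]
237 [145 145 145 144 142 140 135 137 137 116  80  87 101 102 125 156 173 192
 198 200]
239 [103 109 116 122 124 126 127 125 110  85  79  89 104 106 134 163 177 197
 198 200]
```

Call:
play_rows --series '[{"fingers": 0.62, "dx": 0, "dy": 0, "dz": 0, "turn": -0.08}, {"fingers": 0.62, "dx": 0, "dy": 0, "dz": 0, "turn": -0.08}, {"fingers": 0.62, "dx": 0, "dy": 0, "dz": 0, "turn": -0.08}, {"fingers": 0.62, "dx": 0, "dy": 0, "dz": 0, "turn": -0.06}]'

```text
clock: 16.6
position: [0.5289, -0.0772, 0.0957]
ee_rot: [0.03, -0.203, 0.979, -0.016]
contact_force: [0.5, 2.7, 1.0]
width: 0.0163
```

```bash
python3 - <<'E'
from h import *
step('q2')
S=get_image("side");T=get_image("top")
a=S["pixels"][190:270,200:280,::-1];b=T["pixels"][180:260,260:340,::-1]
cv2.imwrite("pics/q2v.png",cv2.resize(np.hstack([a,b]),None,fx=5,fy=5,interpolation=cv2.INTER_CUBIC))
E
```

```text
clk 16.6 jig x,y rel hinge [-0.1491 -0.0003] tcp [ 0.5289 -0.0772  0.0957] jaw yaw -2.731 q6 2.46 F [0.5 2.7 1. ] M [0.15 0.08 2.02] w 0.0163
q2
233 [ 73  69  68  67  65  65  71  86  91  80  80  91 103 130 153 164 183 198
 201 210]
235 [148 145 142 137 131 125 127 131 119  88  82  98 104 102 129 160 173 193
 199 203]
237 [125 132 133 135 139 141 142 139 114  79  85 103 110 103 125 156 173 191
 198 200]
239 [ 88  85  84  85  84  84  83  83  81  80  85  97 105 104 131 162 177 196
 198 199]
```

View pics/q2v.png

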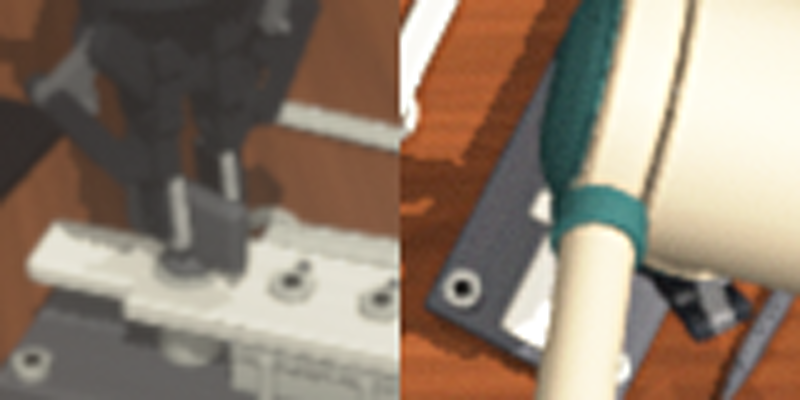

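Torque has come up to 2 Nm and the hub sits on the leaf. A small further turn will confirm it's tight.

Call:
play_rows --series '[{"fingers": 0.62, "dx": 0, "dy": 0, "dz": 0, "turn": -0.06}, {"fingers": 0.62, "dx": 0, "dy": 0, "dz": 0, "turn": -0.06}]'

```text
clock: 16.92
position: [0.5288, -0.0773, 0.0959]
ee_rot: [0.028, -0.155, 0.987, -0.019]
contact_force: [1.6, 4.1, 0.5]
width: 0.0168
```

```bash
python3 -c "
from h import *
st()"
```

```text
clk 16.92 jig x,y rel hinge [-0.1491 -0.0004] tcp [ 0.5288 -0.0773  0.0959] jaw yaw -2.828 q6 2.57 F [1.6 4.1 0.5] M [0.4  0.01 4.34] w 0.0168
```

4.3 Nm and tightening. The wrist is near its range, so I relieve, open, lift, and regrip a half turn back to make sure of the last bit.

Call:
play_rows --series '[{"fingers": 0.62, "dx": 0, "dy": 0, "dz": 0, "turn": 0.1}, {"fingers": 0.3, "dx": 0, "dy": 0, "dz": 0, "turn": 0.06}, {"fingers": -0.5, "dx": 0, "dy": 0, "dz": 0, "turn": 0}, {"fingers": -1, "dx": 0, "dy": 0, "dz": 0, "turn": 0}, {"fingers": -1, "dx": 0, "dy": 0, "dz": 0, "turn": 0}, {"fingers": -1, "dx": 0, "dy": 0, "dz": 15, "turn": 0}, {"fingers": -1, "dx": 0, "dy": 0, "dz": 20, "turn": 0}, {"fingers": -1, "dx": 0, "dy": 0, "dz": 20, "turn": 0}, {"fingers": -1, "dx": 0, "dy": 0, "dz": 15, "turn": 0.12}, {"fingers": -1, "dx": 0, "dy": 0, "dz": 10, "turn": 0.12}, {"fingers": -1, "dx": 0, "dy": 0, "dz": 0, "turn": 0.12}, {"fingers": -1, "dx": 0, "dy": 0, "dz": 0, "turn": 0.12}, {"fingers": -1, "dx": 0, "dy": 0, "dz": 0, "turn": 0.12}, {"fingers": -1, "dx": 0, "dy": 0, "dz": 0, "turn": 0.12}, {"fingers": -1, "dx": 0, "dy": 0, "dz": 0, "turn": 0.12}, {"fingers": -1, "dx": 0, "dy": 0, "dz": 0, "turn": 0.12}, {"fingers": -1, "dx": 0, "dy": 0, "dz": 0, "turn": 0.12}, {"fingers": -1, "dx": 0, "dy": 0, "dz": 0, "turn": 0.12}, {"fingers": -1, "dx": 0, "dy": 0, "dz": 0, "turn": 0.12}, {"fingers": -1, "dx": 0, "dy": 0, "dz": 0, "turn": 0.12}]'

```text
clock: 18.58
position: [0.5279, -0.0783, 0.1806]
ee_rot: [-0.034, 0.836, -0.548, -0.008]
contact_force: [0.1, -0.5, 0.6]
width: 0.0854
```

Call:
play_rows --series '[{"fingers": -1, "dx": 0, "dy": 0, "dz": 0, "turn": 0.12}, {"fingers": -1, "dx": 0, "dy": 0, "dz": 0, "turn": 0.12}, {"fingers": -1, "dx": 0, "dy": 0, "dz": 0, "turn": 0.12}, {"fingers": -1, "dx": 0, "dy": 0, "dz": 0, "turn": 0.12}, {"fingers": -1, "dx": 0, "dy": 0, "dz": 0, "turn": 0.12}, {"fingers": -1, "dx": 0, "dy": 0, "dz": 0, "turn": 0.12}, {"fingers": -1, "dx": 0, "dy": 0, "dz": 0, "turn": 0.12}, {"fingers": -1, "dx": 0, "dy": 0, "dz": 0, "turn": 0.12}, {"fingers": -1, "dx": 0, "dy": 0, "dz": 0, "turn": 0.12}, {"fingers": -1, "dx": 0, "dy": 0, "dz": 0, "turn": 0.12}, {"fingers": -1, "dx": 0, "dy": 0, "dz": 0, "turn": 0.12}, {"fingers": -1, "dx": 0, "dy": 0, "dz": 0, "turn": 0.12}, {"fingers": -1, "dx": 0, "dy": 0, "dz": 0, "turn": 0.1}, {"fingers": -1, "dx": 0, "dy": 0, "dz": 0, "turn": 0}]'

```text
clock: 19.75
position: [0.5286, -0.0809, 0.1806]
ee_rot: [-0.02, 0.975, 0.22, -0.03]
contact_force: [0.5, -0.3, 1.2]
width: 0.0856
```

```bash
python3 - <<'E'
from h import *
st();S=get_image("side");T=get_image("top")
a=S["pixels"][190:270,200:280,::-1];b=T["pixels"][180:260,260:340,::-1]
cv2.imwrite("pics/r1.png",cv2.resize(np.hstack([a,b]),None,fx=5,fy=5,interpolation=cv2.INTER_CUBIC))
E
```

```text
clk 19.75 jig x,y rel hinge [-0.1475 -0.0037] tcp [ 0.5286 -0.0809  0.1806] jaw yaw 0.445 q6 -0.73 F [ 0.5 -0.3  1.2] M [ 0.01 -0.02 -0.02] w 0.0856
```

View pics/r1.png

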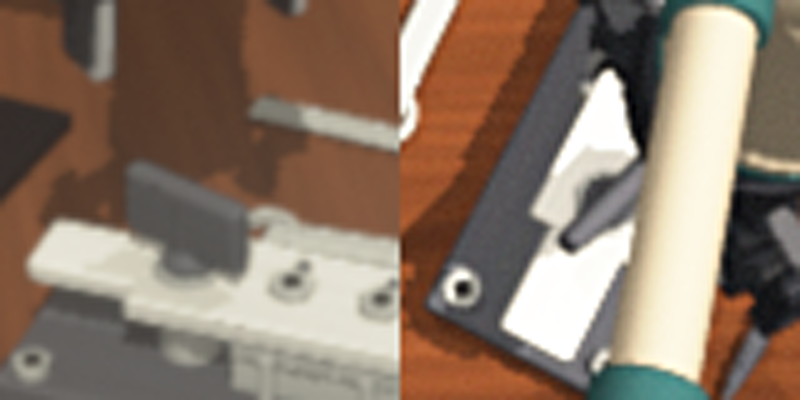

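The bar is free in the side view. I fit its yaw and height there.

```bash
python3 - <<'E'
from h import *
S=get_image("side");m=masks_of(S,"knob")[0];g=m["region"].astype(np.float32);print(m["p"],m["xy"],g.sum())
def sil(p):
    k=8;out=np.zeros((384*k,512*k),np.uint8);c,s=np.cos(p[2]),np.sin(p[2])
    def draw(P):
        P=np.array(P);W=np.c_[p[0]+c*P[:,0]-s*P[:,1],p[1]+s*P[:,0]+c*P[:,1],p[3]+P[:,2]]
        cv2.fillConvexPoly(out,cv2.convexHull(np.round(proj(S,W)*k+k/2).astype(np.int32)),1)
    draw([(x,y,z) for x in(-.031,.031) for y in(-.006,.006) for z in(-.017,.017)])
    a=np.linspace(0,6.28,24);draw([(.0125*np.cos(t),.0125*np.sin(t),z) for t in a for z in(-.017,-.027)])
    return cv2.resize(out.astype(np.float32),(512,384),interpolation=cv2.INTER_AREA)
L=[]
for yw in np.arange(-1.4,-.4,.05):
  for z in(.085,.088,.091,.094,.097):
    for du in(-.002,0,.002): L.append((np.abs(sil([.5273+du,-.0755,yw,z])-g).sum(),round(yw,2),z,du))
for l in sorted(L)[:8]:print(l)
E
```

```text
0.7 [346.5, 258.9] 1734.0
(np.float32(2049.0781), np.float64(-1.4), 0.085, -0.002)
(np.float32(2049.5469), np.float64(-1.4), 0.088, -0.002)
(np.float32(2049.7656), np.float64(-1.4), 0.085, 0)
(np.float32(2049.875), np.float64(-1.4), 0.085, 0.002)
(np.float32(2049.8906), np.float64(-1.4), 0.091, -0.002)
(np.float32(2051.75), np.float64(-1.4), 0.091, 0)
(np.float32(2051.7656), np.float64(-1.4), 0.088, 0)
(np.float32(2051.8438), np.float64(-1.4), 0.088, 0.002)
```

```bash
python3 - <<'E'
from h import *
from scipy.optimize import least_squares
S=get_image("side")
for m in masks_of(S,"knob"): print(round(m["p"],2),m["xy"],m["region"].sum())
# near face outer corners by eye; camera is at -y, near face = local side facing the camera
obs=np.array([(226,222.8),(249,233),(248,245),(226,232.5)])
def W(yw,z,dx,sy):
    c,s=np.cos(yw),np.sin(yw);P=np.array([(-.031,sy,.017),(.031,sy,.017),(.031,sy,-.017),(-.031,sy,-.017)])
    return np.c_[.5273+dx+c*P[:,0]-s*P[:,1],-.0755+s*P[:,0]+c*P[:,1],z+P[:,2]]
for sy in(0,-.006):
    r=least_squares(lambda p:(proj(S,W(p[0],p[1],p[2],sy))-obs).ravel(),[-.9,.09,0]);print(sy,r.x,np.round(r.fun,1))
E
```

```text
0.96 [236.8, 233.7] 456
0.21 [285.2, 245.5] 464
0 [-8.66866601e-01  8.84966398e-02 -8.63387265e-05] [-0.1 -1.2 -0.9 -0.9  0.4  0.2  0.6  1.9]
-0.006 [-0.86938918  0.09134573  0.00399067] [-0.1 -1.3 -0.9 -0.9  0.5  0.3  0.6  1.9]
```

Bar yaw is about -0.87 and its centre height 88.5 mm (home = 89). I regrip at jaw yaw about 0.70 and tighten.

Call:
play_rows --series '[{"fingers": -1, "dx": -1, "dy": 3, "dz": 0, "turn": 0.1}, {"fingers": -1, "dx": 0, "dy": 3, "dz": -10, "turn": 0.1}, {"fingers": -1, "dx": 0, "dy": 0, "dz": -14, "turn": 0.05}, {"fingers": -1, "dx": 0, "dy": 0, "dz": -14, "turn": 0}, {"fingers": -1, "dx": 0, "dy": 0, "dz": -12, "turn": 0}, {"fingers": -1, "dx": 0, "dy": 0, "dz": 0, "turn": 0}]'

```text
clock: 20.55
position: [0.5283, -0.0756, 0.1305]
ee_rot: [-0.015, 0.94, 0.341, -0.03]
contact_force: [-0.7, 0.5, -0.4]
width: 0.0855
```

```bash
python3 -c "
from h import *
st()"
```

```text
clk 20.55 jig x,y rel hinge [-0.1504  0.0008] tcp [ 0.5283 -0.0756  0.1305] jaw yaw 0.697 q6 -0.96 F [-0.7  0.5 -0.4] M [0.03 0.03 0.01] w 0.0855
```

Call:
play_rows --series '[{"fingers": -1, "dx": 0, "dy": 0, "dz": -10, "turn": 0}, {"fingers": -1, "dx": 0, "dy": 0, "dz": -12, "turn": 0}, {"fingers": -1, "dx": 0, "dy": 0, "dz": -10, "turn": 0}, {"fingers": -1, "dx": 0, "dy": 0, "dz": -4, "turn": 0}, {"fingers": 0.2, "dx": 0, "dy": 0, "dz": 0, "turn": 0}, {"fingers": 0.5, "dx": 0, "dy": 0, "dz": 0, "turn": 0}, {"fingers": 0.62, "dx": 0, "dy": 0, "dz": 0, "turn": 0}, {"fingers": 0.62, "dx": 0, "dy": 0, "dz": 0, "turn": 0}, {"fingers": 0.68, "dx": 0, "dy": 0, "dz": 0, "turn": 0}, {"fingers": 0.68, "dx": 0, "dy": 0, "dz": 0, "turn": 0}, {"fingers": 0.68, "dx": 0, "dy": 0, "dz": 0, "turn": 0}, {"fingers": 0.68, "dx": 0, "dy": 0, "dz": 0, "turn": -0.06}, {"fingers": 0.68, "dx": 0, "dy": 0, "dz": 0, "turn": -0.06}]' --squeeze 40

```text
clock: 21.63
position: [0.5294, -0.0775, 0.0951]
ee_rot: [-0.015, 0.959, 0.282, -0.028]
contact_force: [-1.0, -0.3, -0.8]
width: 0.014
```

```bash
python3 -c "
from h import *
st()"
```

```text
clk 21.63 jig x,y rel hinge [-0.1485 -0.0003] tcp [ 0.5294 -0.0775  0.0951] jaw yaw 0.574 q6 -0.84 F [-1.  -0.3 -0.8] M [ 0.3  -0.17  1.14] w 0.014
```

Call:
play_rows --series '[{"fingers": 0.68, "dx": 0, "dy": 0, "dz": 0, "turn": -0.07}, {"fingers": 0.68, "dx": 0, "dy": 0, "dz": 0, "turn": -0.07}]'

```text
clock: 21.8
position: [0.5294, -0.0775, 0.0953]
ee_rot: [-0.016, 0.975, 0.219, -0.027]
contact_force: [-0.2, 1.6, -1.0]
width: 0.0141
```

```bash
python3 -c "
from h import *
st()"
```

```text
clk 21.8 jig x,y rel hinge [-0.1485 -0.0003] tcp [ 0.5294 -0.0775  0.0953] jaw yaw 0.443 q6 -0.72 F [-0.2  1.6 -1. ] M [ 0.62 -0.27  3.6 ] w 0.0141
```

Call:
play_rows --series '[{"fingers": 0.68, "dx": 0, "dy": 0, "dz": 0, "turn": -0.07}, {"fingers": 0.68, "dx": 0, "dy": 0, "dz": 0, "turn": -0.07}]'

```text
clock: 21.97
position: [0.5293, -0.0776, 0.0954]
ee_rot: [-0.015, 0.986, 0.164, -0.027]
contact_force: [0.2, 2.6, -0.5]
width: 0.0144
```

```bash
python3 -c "
from h import *
st()"
```

```text
clk 21.97 jig x,y rel hinge [-0.1485 -0.0004] tcp [ 0.5293 -0.0776  0.0954] jaw yaw 0.33 q6 -0.61 F [ 0.2  2.6 -0.5] M [ 0.99 -0.4   6.31] w 0.0144
```

6.3 Nm, which is tight. I relieve, open, retract clear and check.

Call:
play_rows --series '[{"fingers": 0.68, "dx": 0, "dy": 0, "dz": 0, "turn": 0.1}, {"fingers": 0.5, "dx": 0, "dy": 0, "dz": 0, "turn": 0.08}, {"fingers": 0, "dx": 0, "dy": 0, "dz": 0, "turn": 0}, {"fingers": -1, "dx": 0, "dy": 0, "dz": 0, "turn": 0}, {"fingers": -1, "dx": 0, "dy": 0, "dz": 0, "turn": 0}, {"fingers": -1, "dx": 0, "dy": 0, "dz": 15, "turn": 0}, {"fingers": -1, "dx": 0, "dy": 0, "dz": 25, "turn": 0}, {"fingers": -1, "dx": 0, "dy": 0, "dz": 30, "turn": 0}, {"fingers": -1, "dx": 0, "dy": 0, "dz": 30, "turn": 0}, {"fingers": -1, "dx": -25, "dy": 0, "dz": 15, "turn": 0}, {"fingers": -1, "dx": -35, "dy": 0, "dz": 0, "turn": 0}, {"fingers": -1, "dx": -35, "dy": 0, "dz": 0, "turn": 0}, {"fingers": -1, "dx": -35, "dy": 0, "dz": 0, "turn": 0}, {"fingers": -1, "dx": -20, "dy": 0, "dz": 0, "turn": 0}, {"fingers": -1, "dx": 0, "dy": 0, "dz": 0, "turn": 0}]'

```text
clock: 23.22
position: [0.376, -0.0763, 0.2163]
ee_rot: [-0.012, 0.968, 0.25, -0.025]
contact_force: [0.5, -0.4, -0.1]
width: 0.0852
```

```bash
python3 - <<'E'
from h import *
st();S=get_image("side");T=get_image("top")
a=S["pixels"][160:300,150:350,::-1];b=T["pixels"][130:270,190:390,::-1]
cv2.imwrite("pics/f1.png",cv2.resize(np.hstack([a,b]),None,fx=2,fy=2,interpolation=cv2.INTER_CUBIC))
ims=(T,S);ms=[]
for im,c in((T,(304,218)),(S,(237,233))):
    m=min(masks_of(im,"knob"),key=lambda m:np.hypot(*(np.array(m["xy"])-c)));print(m["p"],m["xy"]);ms.append(m["region"].astype(np.float32))
from scipy.optimize import minimize
def sil(im,p):
    k=8;out=np.zeros((384*k,512*k),np.uint8);c,s=np.cos(p[2]),np.sin(p[2])
    def draw(P):
        P=np.array(P);W=np.c_[p[0]+c*P[:,0]-s*P[:,1],p[1]+s*P[:,0]+c*P[:,1],p[3]+P[:,2]]
        cv2.fillConvexPoly(out,cv2.convexHull(np.round(proj(im,W)*k+k/2).astype(np.int32)),1)
    draw([(x,y,z) for x in(-.031,.031) for y in(-.006,.006) for z in(-.017,.017)])
    t=np.linspace(0,6.28,24);draw([(.0125*np.cos(u),.0125*np.sin(u),z) for u in t for z in(-.017,-.027)])
    return cv2.resize(out.astype(np.float32),(512,384),interpolation=cv2.INTER_AREA)
for y0 in(-.9,-1.1):
    x0=np.array([.5273,-.0755,y0,.09]);r=minimize(lambda p:sum(np.abs(sil(i,p)-m).sum() for i,m in zip(ims,ms)),x0,method="Nelder-Mead",options=dict(initial_simplex=np.vstack([x0]+[x0+d for d in np.diag([.003,.003,.15,.004])]),maxiter=120))
    print(r.x,r.fun)
E
```

```text
clk 23.22 jig x,y rel hinge [-0.2828 -0.0744] tcp [ 0.376  -0.0763  0.2163] jaw yaw 0.507 q6 -0.88 F [ 0.5 -0.4 -0.1] M [ 0.03 -0.02  0.02] w 0.0852
0.71 [299.9, 220.1]
0.72 [237.9, 233.9]
[ 0.52693525 -0.07459632 -0.89305236  0.08690241] 99.28125
[ 0.52710861 -0.07492588 -0.91215244  0.08696077] 98.4375
```

View pics/f1.png

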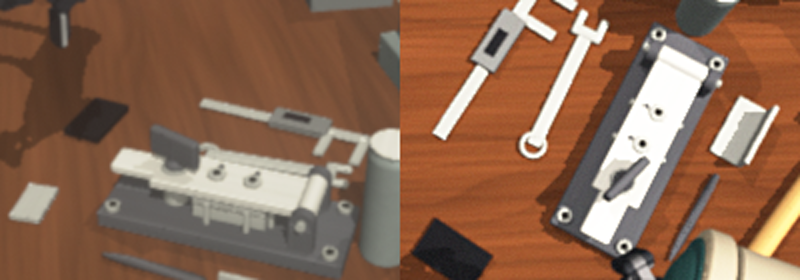

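The leaf is flat, the hub sits on it, and the knob fits 7.5 mm lower than at the start, which means home. The tools are undisturbed and the arm is clear.

```bash
python3 -c "
from h import *
print(sign_off())"
```

```text
the job is handed in; nothing more can be done
None
```

The blank is locked in the jig: the leaf is shut flat, and the wing knob is screwed fully home and tight. I handed the job in at about 23 s with the arm clear of everything.

- **Leaf:** I pushed it down at the tip with the fingers shut. At the bottom stop the wrist force reached 101 N, against a limit of 120 N. I backed off at once.
- **Backing off:** I turned the knob anticlockwise about 1.1 rad with the fingers loose. The side camera then showed the hub drop about 1.7 px (roughly 5 mm), and a recheck showed it stayed there.
- **Screwing home:** I turned it clockwise about 3.4 rad, then regripped a half turn back and tightened until the wrist read 6.3 N m.
- **Last checks:** The final camera fit put the knob 7.5 mm lower than at the start, with its hub on the leaf. The 6.3 N m pull moved the wings by no more than the fit can resolve.
- **Tools:** Those in view lie where they were.
- **Disagreements:**
  - The final knob height fitted 2 mm below nominal. The starting fit was low by about the same amount.
  - The tool picked up about 4° of tilt along the way, which did no harm.
  - The detector once picked out another object as the knob, and I left that result out.

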